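# Seat a brake pad in the jig and throw the toggle clamp

## Robot

A 7-joint arm with a two-finger parallel gripper is mounted at the origin on the work surface. World frame = base frame: x ahead of the robot, y to its left, z up, the work surface at z = 0. Lengths are in m, angles in rad, forces in N, time in s.
With the tool pointing down it reaches from about 0.4 to 0.875 m from the base axis. Payload 19.3 kg.
Tool frame: the origin (TCP) lies on the mounting face of the last link; the fingertips stand 173 mm ahead of it and the grasp point (between the pads) lies 155 mm ahead of it; z points along the fingers, y is the line along which they close (so a half turn about z gives the same grasp; the last joint's range is limited). The gripper opens to 85 mm and grips with 20 to 120 N. Pads are 22 mm wide; open, the fingers measure 114 mm over their backs; the gripper's body (76 mm by 85 mm) begins 54 mm behind the grasp point. The pads swing forward as they close: fully open they stand 13 mm farther back than shut.
Start: joints at [1.071, 0.521, -0.036, 1.599, 0.021, 1.021, -0.113], TCP at [0.26, -0.568, 0.405] pointing down, gripper open.
Joint ranges: [-2.91, 2.91], [-0.3, 2.13], [-1.5, 1.42], [0.17, 2.43], [-1.26, 4.41], [0.16, 1.93], [-2.52, 2.52]. Speed limits (rad/s): [1.89, 1.89, 2.39, 2.39, 3.01, 3.01, 3.01].

## Interface

Orientations are given as a rotation vector (axis times angle).
In Python, from workcell import r gives the robot as it stands.
- The arm moves only by the shell command python3 -m handwheel 'ROWS' [OPENING] [FORCE]. ROWS is JSON, a list that holds one entry, the list of rows, each a list of 6 numbers: the shift along the tool's x, y, z in cm, then the turn, a rotation vector about the tool's x, y, z in degrees. In form: [[[dx, dy, dz, wx, wy, wz], ...]]. A call has 1 to 20 rows; each row shifts and turns the commanded pose from where the row before left it, along the tool's axes as they then stand; what a row does not reach is not made up. A row lasts 1/8 s, in which the tool goes at most 62.5 mm and 10.7 degrees, less where a joint would pass 70% of its speed; a pose out of reach is approached as far as the arm can. A call with a gripper value outside its range is refused whole. OPENING is the opening in per cent of the stroke, from 0 (shut) to 100 (fully open), set as the call begins (- or left out, the last holds). The fingers move at their own pace and stop on an object; FORCE is the grip in N (left out, the last holds). Time passes only in rows, so rows that do not move let the fingers close. It gives the time, the measured TCP pose, the force, the opening and the grip force at its end, in the units of the state.
- r.get_state(): the state, without advancing time (a new reading comes with each control period).
- r.capture(name): name is "side" or "top" or "wrist"; returns a dict with "img" (480x640x3 uint8, red, green, blue), "fx", "fy", "cx", "cy" (pixels), "k1" (the pictures are not rectified: a ray, as slopes to the right and down, at radius r is drawn at 1 + k1 r^2 times it, then the intrinsics apply), "R" (3x3) and "t" (3): a world point X has camera coordinates R X + t. Camera axes: x right, y down, z forward; pixel columns grow to the right and rows downward; lengths in m; the calibration is good to about 2 mm. A picture is of the moment at which its call begins. There is no depth.
- r.hand_in(): hands the job in; it is judged then, once.
Trained networks look in the newest picture that a camera, given by its name, has taken for a name from the list of things; names that differ only in an ending like _2 or _b are one class to them, and where a whole thing is asked for, a point or a joint stands for the part that bears it (a point fixed in the world has none). Each returns a list of dicts, best first, with "score" (0 to 1); they miss things now and then, are a little off and sometimes report something else, mostly with a low value. They report only what shows in the picture. A call takes as long as a camera call. They do not tell look-alikes from the thing itself.
- r.cut_out(camera, target): "pixels" (480x640 bool, what is visible of it) and "at" ([row, column] in pixels, amid what is visible of it).
- r.place_of(camera, target): "at" ([row, column] in pixels: a listed point, or the origin of a listed thing).
The state is a dict: "time_s": time; "qpos": joint angles; "qd": joint speeds; "joint_torque": joint torques, N m; "eef_pos": TCP position; "orientation": TCP orientation; "contact_force": force on the tool from outside, world axes, zero at the start; "moment": the same for the moment, N m; "finger_gap": opening from 0.0 (shut) to 1.0 (fully open); "finger_force": force on a finger pad.
Only numpy, scipy, OpenCV 4.12 (cv2) and the standard library are available. Lean on these libraries where they do the work, as an engineer would, in place of code of your own. Each camera call takes 0.05 s, during which the arm holds its last target. There are 200 camera calls.

## Task

Slide the brake pad along its jig until it is fully home against the yellow end stop, with the brass pin pushed in, then press the red toggle-clamp handle down over centre until it is shut and the arm holds the pad. Push gently by feel, never ramming the pad or the handle hard, and leave everything else on the bench where it is.

Things in the scene. Friction and masses are not known exactly. Their poses are not given: they have to be found in the camera images.
- jig: clamping jig fixed to the bench: blue base plate 330 x 105 mm, top 12 mm above the bench, from x = -130 to +200 mm. x is the sliding direction, towards stop and clamp; z up; origin on the bench, on the middle line of the channel. Two aluminium rails, x = -130 to +70 mm, 75 mm apart, tops 26 mm above the bench; the channel is open at its -x end.
- stop_slot (a point): middle of the slot in the jig's plate (jig x = +91 mm, 12 mm above the bench) in which the yellow end stop is set, at another place each time: its flat face, towards the jig's -x, lies up to 21 mm either side of this point and is not measured; feel for it or see it. The stop is 60 mm wide across the channel, 20 mm thick, its top 32 mm above the bench.
- brake_pad: the brake pad to be clamped: dark lining 100 x 62 x 14 mm under a steel plate 110 x 70 x 8 mm, 22 mm high in all, about 0.6 kg, loose on the jig's plate between the rails, short of the stop. Origin at the centre of its underside; x along its 110 mm, roughly the jig's x. Push its rear (-x) edge; sliding takes 2 to 8 N.
- gauge_pin (a joint): brass sprung pin, 8 mm thick, standing 8 mm out of the middle of the end stop's face. 0 = fully out, 0.008 m = pushed in flush with the stop, when the pad is fully home. Its spring gives only 0.4 N, so the pad stays where it is pushed.
- clamp_handle (a joint): handle of the over-centre toggle clamp, in rad: 0 = open, raised 50 degrees above level, leaning towards the jig's +x; 0.87 = level. It turns about an axis along the jig's y. Pressing it down takes 5 to 9 N at the grip; past centre, about 0.6 rad, it snaps shut by itself and rests near 0.92 on its sprung nose (hard stop at 1.0).
- handle_grip (a point): middle of the upper face of the handle's red grip, 100 mm from the pivot along the handle. The grip runs from 45 to 120 mm from the pivot, 26 mm wide, 16 mm thick. Press it down from above along its arc about the pivot, with closed fingers.
- clamp_arm: steel hold-down arm of the clamp, geared to the handle; origin at the pivot of both (jig x = +150 mm, 55 mm above the bench). Open, it stands 40 degrees above level on the pivot's -x side; closed, it lies level with its rubber nose 95 mm from the pivot towards the jig's -x, pressing on the pad.
- spare_pad: a second, loose brake pad like the one in the jig (110 x 70 x 22 mm), lying on the bench; not part of the job. To be left alone.
- spray_can: red spray can with a blue label, 60 mm across, 190 mm tall, standing on the bench; origin under its centre. To be left alone.
- mug: white mug, 80 mm across, 95 mm tall; origin under its centre. To be left alone.
- wrench: steel wrench lying flat, about 0.2 m long along its x; origin near its middle on the bench. To be left alone.
- screwdriver: screwdriver lying flat along its x, about 0.2 m long; origin near its middle on the bench. To be left alone.
- parts_bowl: steel bowl, 110 mm across, 45 mm tall; origin under its centre. To be left alone.
- wheel_nut: steel wheel nut with a flange, 44 mm across, 30 mm tall; origin under its centre. To be left alone.
Things that resemble listed ones, but are neither listed nor needed, are in the scene too. Leave any purple or turquoise look-alike of the brake_pad alone.

How it is judged:
On the way, in this order (a step that is already met when the one before it is completed fails the run):
1. the brake pad is home (pin pushed in more than 6 mm of 8) while the clamp is still open (handle under 0.3 rad) (value of joint gauge_pin above 0.006 m and value of joint clamp_handle below 0.3 rad), for 0.2 s.
2. the clamp handle is shut (over 0.8 rad) with the pad still home (value of joint gauge_pin above 0.006 m and value of joint clamp_handle above 0.8 rad), for 0.2 s.
At the end, for the whole second after the job is handed in: The pin is pushed in more than 6 mm (the pad within 2 mm of the stop), the handle is down past 0.8 rad, the arm presses on the pad with more than 3 N, and the pad is at rest (all of step 2 and contact force between clamp_arm and brake_pad above 3 N and linear speed of brake_pad below 0.01 m/s); the robot touches nothing.
It fails at once if the pad is rammed: fingers push it with more than 20 N (contact force between the fingers and brake_pad above 20 N).
It fails at once if the clamp is forced: the robot presses the jig or its clamp handle with more than 25 N (contact force between the fingers and jig above 25 N).
It fails at once if another thing on the bench is moved more than 20 mm (distance of any of spare_pad, spray_can, mug, wrench, screwdriver, parts_bowl, wheel_nut from where it was at the start of the episode above 0.02 m).
It also fails if it takes over 56 s, if anything falls off the work surface, if the arm or the gripper's body presses on something with over 40 N, if the wrist force passes 120 N, or if a joint passes its speed limit or range.

## Working session

There is one attempt and no reset: what is moved stays moved. The work goes in short steps, Python scripts to look and compute and a shell command to move; the robot and the scene stay as the last step left them, time stands still between calls to the robot, and variables do not carry over. Pictures are saved under pics/ and viewed, at most 10 in all, crops included, and the job is handed in when it is done.

```bash
mkdir -p pics; ls; cat > h.py <<'E'
import numpy as np,cv2
from workcell import r
def save(c,n):
    cv2.imwrite(f'pics/{n}.png',cv2.cvtColor(c['img'],cv2.COLOR_RGB2BGR))
def ray(c,px):
    K=np.array([[c['fx'],0,c['cx']],[0,c['fy'],c['cy']],[0,0,1.]])
    p=np.array([[[px[1],px[0]]]],float)
    u=cv2.undistortPoints(p,K,np.array([c['k1'],0,0,0,0.]))[0,0]
    R=np.array(c['R']);t=np.array(c['t'])
    return -R.T@t, R.T@np.array([u[0],u[1],1])
def atz(c,px,z):
    o,d=ray(c,px); return o+d*(z-o[2])/d[2]
def proj(c,X):
    K=np.array([[c['fx'],0,c['cx']],[0,c['fy'],c['cy']],[0,0,1.]])
    q=cv2.projectPoints(np.array([X],float),cv2.Rodrigues(np.array(c['R']))[0],np.array(c['t'],float),K,np.array([c['k1'],0,0,0,0.]))[0][0,0]
    return q[::-1]
E
python3 - <<'E'
from h import *
np.set_printoptions(precision=4,suppress=True)
for n in ['top','side']:
    c=r.capture(n); save(c,n+'0')
    print(n,'cam at',-np.array(c['R']).T@np.array(c['t']))
    for t,z in [('jig',0),('stop_slot',.012),('brake_pad',.012),('clamp_arm',.055),('handle_grip',.13),('spare_pad',0),('spray_can',0),('mug',0)]:
        for d in r.place_of(n,t)[:3]:
            print(t,round(d['score'],2),np.round(d['at']),atz(c,d['at'],z))
s=r.get_state();print(s['time_s'],s['eef_pos'],s['orientation'],s['contact_force'])
E
```

```text
pics
top cam at [0.4148 0.0355 1.3201]
jig 0.92 [249. 356.] [ 0.5197 -0.0486  0.    ]
stop_slot 0.85 [257. 318.] [0.4974 0.0433 0.012 ]
brake_pad 0.95 [294. 492.] [ 0.4125 -0.3753  0.012 ]
brake_pad 0.7 [179. 488.] [ 0.6932 -0.3721  0.012 ]
brake_pad 0.62 [327. 257.] [0.3314 0.1853 0.012 ]
clamp_arm 0.76 [263. 293.] [0.4815 0.1006 0.055 ]
handle_grip 0.7 [261. 263.] [0.4808 0.1619 0.13  ]
spare_pad 0.92 [140. 389.] [ 0.7892 -0.1295  0.    ]
spray_can 0.5 [143. 311.] [0.7809 0.0642 0.    ]
mug 0.65 [176. 487.] [ 0.7038 -0.374   0.    ]
mug 0.64 [281. 142.] [0.4374 0.469  0.    ]
mug 0.44 [196. 155.] [0.6451 0.4443 0.    ]
side cam at [-0.1572  0.734   1.0205]
jig 0.63 [259. 354.] [ 0.5108 -0.0479  0.    ]
stop_slot 0.79 [278. 336.] [0.492  0.0386 0.012 ]
stop_slot 0.38 [288. 192.] [0.7183 0.297  0.012 ]
brake_pad 0.97 [250. 354.] [ 0.5234 -0.0616  0.012 ]
brake_pad 0.86 [356. 348.] [0.3176 0.1872 0.012 ]
brake_pad 0.85 [211. 465.] [ 0.4049 -0.3806  0.012 ]
clamp_arm 0.71 [276. 321.] [0.4918 0.0894 0.055 ]
clamp_arm 0.7 [193. 299.] [ 0.7522 -0.0929  0.055 ]
handle_grip 0.77 [271. 304.] [0.4781 0.1533 0.13  ]
spare_pad 0.72 [193. 299.] [ 0.8014 -0.1374  0.    ]
spray_can 0.96 [344. 159.] [0.6452 0.4451 0.    ]
mug 0.9 [412. 208.] [0.4338 0.4723 0.    ]
0.9 [ 0.2604 -0.5682  0.4047] [-3.0693 -0.6698  0.    ] [-0.7798  0.6584  0.0804]
```

View pics/top0.png

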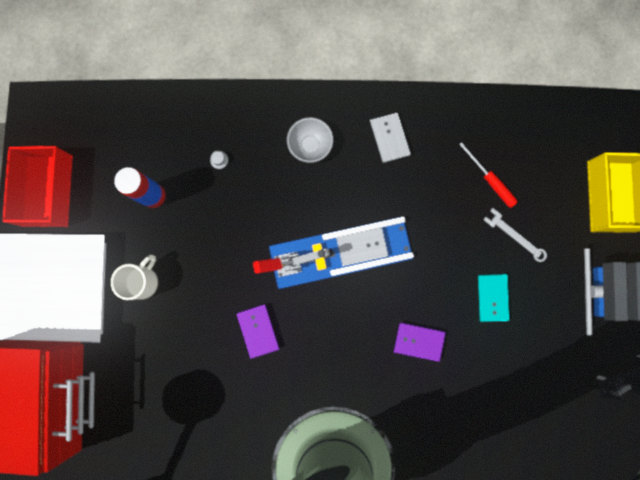

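View pics/side0.png

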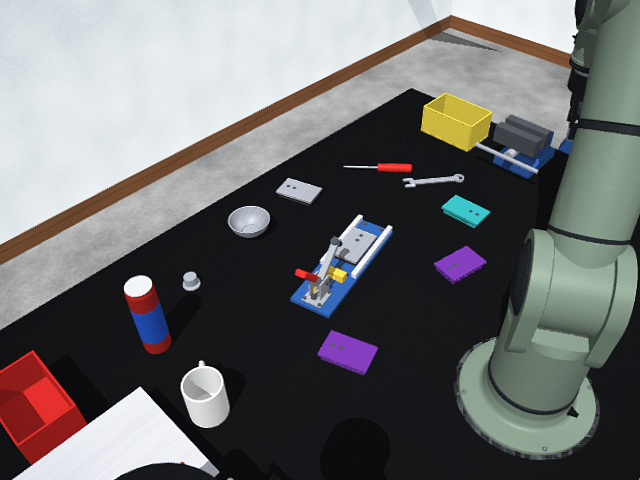

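The top view shows the jig at about (340,252). The silver pad in its channel at (360,246) is the brake_pad: it is silver, between the rails, and short of the yellow stop at (320,256). The look-alikes are purple at (258,331) and (419,341) and turquoise at (493,298). The silver pad at (390,137) lies loose on the bench, so it is the spare. I'll measure the jig and confirm in a crop.

```bash
cat > jig.py <<'E'
from h import *
import json
np.set_printoptions(precision=4,suppress=True)
c=r.capture('top'); im=c['img']
hsv=cv2.cvtColor(im,cv2.COLOR_RGB2HSV)
def pts(m,z):
    ys,xs=np.nonzero(m); return np.array([atz(c,(y,x),z)[:2] for y,x in zip(ys,xs)])
roi=np.zeros(im.shape[:2],bool); roi[205:300,245:425]=1
blue=roi&(hsv[...,0]>98)&(hsv[...,0]<125)&(hsv[...,1]>120)&(hsv[...,2]>60)
P=pts(blue,.012)
rc=cv2.minAreaRect(P.astype(np.float32)*1000);print('blue',rc)
white=roi&(hsv[...,1]<40)&(hsv[...,2]>225)
W=pts(white,.026); rw=cv2.minAreaRect(W.astype(np.float32)*1000);print('white',rw)
b=cv2.boxPoints(rc)/1000
# axis: long side, pointing +y
e=[b[1]-b[0],b[2]-b[1]]; e=max(e,key=np.linalg.norm); e=e/np.linalg.norm(e)
if e[1]<0:e=-e
ctr=np.array(rc[0])/1000; o=ctr-e*.035; print('axis',e,'deg',np.degrees(np.arctan2(e[1],e[0])),'origin',o)
n=np.array([-e[1],e[0]])
yel=roi&(hsv[...,0]>20)&(hsv[...,0]<35)&(hsv[...,1]>120)&(hsv[...,2]>90)
Y=pts(yel,.032)-o;print('yellow x',np.percentile(Y@e,[0,5,50,95,100]),'y',np.percentile(Y@n,[0,50,100]))
red=roi&((hsv[...,0]<8)|(hsv[...,0]>172))&(hsv[...,1]>120)&(hsv[...,2]>80)
Q=pts(red,.13)-o;print('red z.13 x',np.percentile(Q@e,[0,50,100]),'y',np.percentile(Q@n,[0,50,100]))
for d in r.cut_out('top','brake_pad')[:6]:
    y,x=d['at']
    if roi[int(y),int(x)]:
        D=pts(d['pixels'],.034)-o;print('pad',d['score'],np.percentile(D@e,[0,2,50,98,100]),np.percentile(D@n,[0,2,50,98,100]))
json.dump(dict(o=o.tolist(),e=e.tolist()),open('jig.json','w'))
cv2.imwrite('pics/crop1.png',cv2.cvtColor(cv2.resize(im[205:300,245:425],None,fx=4.4,fy=4.4,interpolation=cv2.INTER_CUBIC),cv2.COLOR_RGB2BGR))
E
python3 jig.py
```

```text
blue ((510.3819274902344, -10.402740478515625), (108.75022888183594, 334.3270263671875), 13.020977973937988)
white ((524.9706420898438, -72.74787902832031), (98.6556396484375, 198.69764709472656), 13.028173446655273)
axis [-0.2253  0.9743] deg 103.02097 origin [ 0.5183 -0.0445]
yellow x [0.077  0.0788 0.0878 0.0969 0.0987] y [-0.0298  0.0085  0.0297]
red z.13 x [0.1715 0.2056 0.2348] y [-0.0159  0.0008  0.0154]
pad 0.61 [-0.0706 -0.0669 -0.0156  0.0358  0.0388] [-0.037  -0.0344 -0.0006  0.0327  0.0349]
```

View pics/crop1.png

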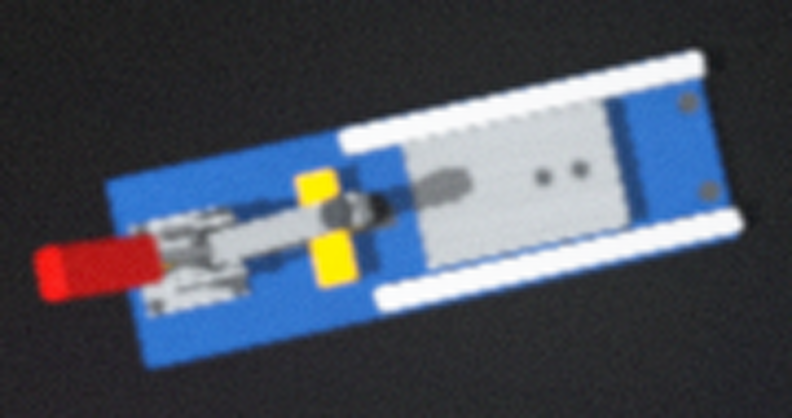

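The crop confirms it: the silver pad lies between the rails, with its rear edge at jig x≈-70 mm. The yellow stop is about 40 mm ahead of it and the clamp is open. I'll turn the tool to the jig axis and move behind the pad.

```bash
python3 -m handwheel '[[[0,0,0,0,0,-9.8],[0,0,0,0,0,-9.8],[0,0,0,0,0,-9.8],[0,0,0,0,0,-9.8],[0,0,0,0,0,-9.8],[0,0,0,0,0,-9.8],[0,0,0,0,0,-9.8],[0,0,0,0,0,-9.8],[3.5,3.7,0,0,0,0],[3.5,3.7,0,0,0,0],[3.5,3.7,0,0,0,0],[3.5,3.7,0,0,0,0],[3.5,3.7,0,0,0,0],[3.5,3.7,0,0,0,0],[3.5,3.7,0,0,0,0],[3.5,3.7,0,0,0,0],[3.5,3.7,0,0,0,0],[3.5,3.7,0,0,0,0],[0,0,0,0,0,0],[0,0,0,0,0,0]]]' 0
cat > st.py <<'E'
from h import *
import json
from scipy.spatial.transform import Rotation as Ro
np.set_printoptions(precision=4,suppress=True)
J=json.load(open('jig.json'));o=np.array(J['o']);e=np.array(J['e']);n=np.array([-e[1],e[0]])
s=r.get_state();p=np.array(s['eef_pos']);M=Ro.from_rotvec(s['orientation']).as_matrix()
print('t',s['time_s'],'jig xy',(p[:2]-o)@e,(p[:2]-o)@n,'z',p[2]);print('tool x',M[:,0],'y',M[:,1],'z',M[:,2])
f=np.array(s['contact_force']);print('F jig',f[:2]@e,f[:2]@n,f[2],'gap',s['finger_gap'])
print('xaxis deg',np.degrees(np.arctan2(M[1,0],M[0,0])),'want',np.degrees(np.arctan2(e[1],e[0])),np.array(s['qpos']))
E
python3 st.py
```

```text
time_s: 3.5
eef_pos: [0.5419, -0.1441, 0.4046]
orientation: [-1.955, -2.459, 0.001]
contact_force: [-0.3, 0.1, 1.2]
finger_gap: -0.004
finger_force: 0.0
t 3.5 jig xy -0.10234497888011124 -0.0005419679876920898 z 0.40455395883394885
tool x [-0.2253  0.9743 -0.0002] y [ 0.9743  0.2253 -0.0005] z [-0.0005 -0.0003 -1.    ]
F jig 0.17868665543869766 0.2992201744915832 1.2386273663831209 gap -0.0044666304490698
xaxis deg 103.02165662574764 want 103.02097655040532 [ 0.5127  0.4552 -0.4909  1.7542  0.2501  0.9949  0.1541]
```

```bash
python3 -m handwheel '[[[0,0,4.5,0,0,0],[0,0,4.5,0,0,0],[0,0,4.5,0,0,0],[0,0,4.5,0,0,0],[0,0,0,0,0,0],[0,0,0,0,0,0]]]' 0
python3 - <<'E'
from h import *
c=r.capture('side')
im=c['img'][180:300,280:440]
cv2.imwrite('pics/side1.png',cv2.cvtColor(cv2.resize(im,None,fx=5,fy=5,interpolation=cv2.INTER_CUBIC),cv2.COLOR_RGB2BGR))
p=np.array(r.get_state()['eef_pos'])
for L in (.155,.173,.186): print(L,(proj(c,p-[0,0,L])-[180,280])*5)
print(p)
E
```

```text
time_s: 4.25
eef_pos: [0.5423, -0.1445, 0.2262]
orientation: [1.956, 2.457, 0.001]
contact_force: [0.4, 0.4, 0.3]
finger_gap: -0.001
finger_force: 0.0
0.155 [165.8246048  453.78199655]
0.173 [192.7047802  452.32622398]
0.186 [211.84376127 451.28773184]
[ 0.54247139 -0.14437868  0.22661837]
```

View pics/side1.png

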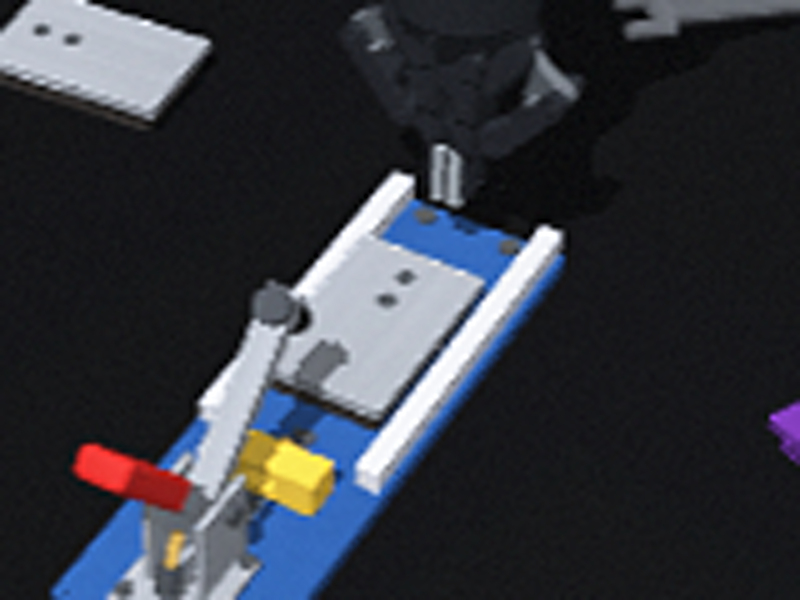

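The fingers hang closed over the open end of the channel, tips at about (450,205) in the crop, behind the pad's rear edge. I'll lower to tips of about 22 mm and push forward slowly, watching the force.

```bash
python3 -m handwheel '[[[0,0,1,0,0,0],[0,0,1,0,0,0],[0,0,0.6,0,0,0],[0,0,0.4,0,0,0],[0,0,0,0,0,0]]]' 0; python3 st.py
python3 -m handwheel '[[[0.6,0,0,0,0,0],[0.6,0,0,0,0,0],[0.3,0,0,0,0,0],[0.3,0,0,0,0,0],[0.2,0,0,0,0,0],[0.2,0,0,0,0,0]]]' 0; python3 st.py
```

```text
time_s: 4.92
eef_pos: [0.542, -0.1437, 0.1944]
orientation: [-1.955, -2.459, 0.0]
contact_force: [0.1, 0.0, 0.5]
finger_gap: 0.003
finger_force: 0.0
t 4.925 jig xy -0.1019949296168647 -0.0007490294715972554 z 0.19439936511502307
tool x [-0.2254  0.9743  0.0003] y [ 0.9743  0.2254 -0.0004] z [-0.0004  0.0002 -1.    ]
F jig 0.01294375578494531 -0.15033210900408175 0.5185972832780377 gap 0.0028443878894291183
xaxis deg 103.02924393749325 want 103.02097655040532 [ 0.4085  0.7472 -0.3584  1.8901  0.4469  0.5839 -0.0128]
time_s: 5.68
eef_pos: [0.5371, -0.1226, 0.1948]
orientation: [1.955, 2.458, -0.0]
contact_force: [0.8, -4.1, 2.3]
finger_gap: 0.001
finger_force: 2.2
t 5.675 jig xy -0.08036909290953445 -0.0007747718723982072 z 0.19482872024502138
tool x [-0.2249  0.9744 -0.0005] y [0.9744 0.2249 0.0002] z [ 0.0004 -0.0005 -1.    ]
F jig -4.193179166542214 0.13711761669066277 2.253451514693518 gap 0.0012655786477453873
xaxis deg 102.99986888349436 want 103.02097655040532 [ 0.3701  0.7358 -0.3529  1.9165  0.4479  0.5663 -0.0546]
```

```bash
python3 -m handwheel '[[[0.3,0,0,0,0,0],[0.3,0,0,0,0,0],[0.3,0,0,0,0,0],[0.3,0,0,0,0,0],[0.3,0,0,0,0,0],[0.3,0,0,0,0,0],[0.3,0,0,0,0,0],[0.3,0,0,0,0,0],[0.2,0,0,0,0,0],[0.2,0,0,0,0,0]]]' 0; python3 st.py
python3 -m handwheel '[[[0.1,0,0,0,0,0],[0.1,0,0,0,0,0],[0.1,0,0,0,0,0],[0.1,0,0,0,0,0]]]' 0; python3 st.py
```

```text
time_s: 6.92
eef_pos: [0.5308, -0.095, 0.1948]
orientation: [1.955, 2.459, -0.0]
contact_force: [1.0, -4.9, 3.2]
finger_gap: 0.002
finger_force: 2.7
t 6.925 jig xy -0.05205740047241846 -0.0007905108314080394 z 0.19478395810330626
tool x [-0.2252  0.9743 -0.0002] y [0.9743 0.2252 0.0001] z [ 0.0002 -0.0002 -1.    ]
F jig -5.022445123660013 0.1768452477874649 3.241518351522148 gap 0.0019551845218114088
xaxis deg 103.01627067584089 want 103.02097655040532 [ 0.3184  0.7236 -0.3462  1.9475  0.4481  0.5455 -0.1083]
time_s: 7.42
eef_pos: [0.5299, -0.0912, 0.1948]
orientation: [1.955, 2.459, -0.0]
contact_force: [1.7, -5.5, 4.3]
finger_gap: 0.0
finger_force: 2.8
t 7.425 jig xy -0.0481259564946825 -0.0007994455227745934 z 0.19479583947937545
tool x [-0.2252  0.9743 -0.0002] y [0.9743 0.2252 0.0001] z [ 0.0002 -0.0002 -1.    ]
F jig -5.745626685851174 -0.41379361395658365 4.307741438008334 gap 5.3448260908498556e-05
xaxis deg 103.01259985614313 want 103.02097655040532 [ 0.3109  0.7219 -0.3452  1.9515  0.4481  0.5428 -0.116 ]
```

```bash
for i in 1; do python3 -m handwheel '[[[0.1,0,0,0,0,0],[0.1,0,0,0,0,0],[0.1,0,0,0,0,0]]]' 0; done; python3 st.py | grep -v tool
python3 -m handwheel '[[[0.05,0,0,0,0,0],[0.05,0,0,0,0,0]]]' 0; python3 st.py|grep -v tool
```

```text
time_s: 7.8
eef_pos: [0.5293, -0.0889, 0.1948]
orientation: [1.955, 2.458, -0.001]
contact_force: [4.6, -13.4, 0.9]
finger_gap: -0.002
finger_force: 7.0
t 7.8 jig xy -0.04579062776069301 -0.0007529115105788495 z 0.19480335899741047
F jig -14.040109875847499 -1.4343176376598818 0.90463396508025 gap -0.0023579958168597885
xaxis deg 102.98487413062028 want 103.02097655040532 [ 0.3055  0.7207 -0.3435  1.9542  0.4488  0.5407 -0.1218]
time_s: 8.05
eef_pos: [0.5293, -0.0887, 0.1948]
orientation: [1.956, 2.456, -0.002]
contact_force: [6.6, -16.0, -0.2]
finger_gap: 0.003
finger_force: 8.8
t 8.05 jig xy -0.04555543381941124 -0.000748867711377312 z 0.19483558587095046
F jig -17.055065631689143 -2.8279510487584507 -0.23098935575377744 gap 0.003083644198432074
xaxis deg 102.94249170496302 want 103.02097655040532 [ 0.3041  0.7203 -0.3424  1.9547  0.4493  0.54   -0.1237]
```

A firm stop: 17 N with no further travel. I'll back off and check the seating.

```bash
python3 -m handwheel '[[[-0.3,0,0,0,0,0],[-1,0,0,0,0,0],[-2,0,0,0,0,0],[0,0,-5,0,0,0],[0,0,-5,0,0,0],[0,0,-5,0,0,0],[-5,0,0,0,0,0],[-5,0,0,0,0,0],[-5,0,0,0,0,0],[0,0,0,0,0,0]]]' 0
python3 - <<'E'
from h import *
a=r.capture('side')['img'][205:305,285:405]; b=r.capture('top')['img'][215:295,245:425]
A=cv2.resize(a,(720,600),interpolation=cv2.INTER_CUBIC)
cv2.imwrite('pics/side2.png',cv2.cvtColor(A,cv2.COLOR_RGB2BGR))
E
sed -i 's/pics.crop1/pics\/crop2/' jig.py; python3 jig.py
```

```text
time_s: 9.3
eef_pos: [0.5696, -0.2697, 0.3439]
orientation: [-1.961, -2.454, 0.001]
contact_force: [-1.0, -0.3, 0.3]
finger_gap: -0.003
finger_force: 0.0
blue ((510.4125061035156, -10.380523681640625), (108.7803726196289, 334.5980529785156), 13.028489112854004)
white ((524.8593139648438, -72.82388305664062), (98.94380187988281, 198.58203125), 13.039502143859863)
axis [-0.2254  0.9743] deg 103.02849 origin [ 0.5183 -0.0445]
yellow x [0.0786 0.0794 0.0884 0.097  0.0987] y [-0.0293  0.0088  0.0297]
red z.13 x [0.1715 0.2055 0.2351] y [-0.0154  0.0007  0.0154]
pad 0.94 [-0.0304 -0.0281  0.0205  0.073   0.0766] [-0.0361 -0.0341  0.0005  0.0322  0.0342]
```

View pics/side2.png

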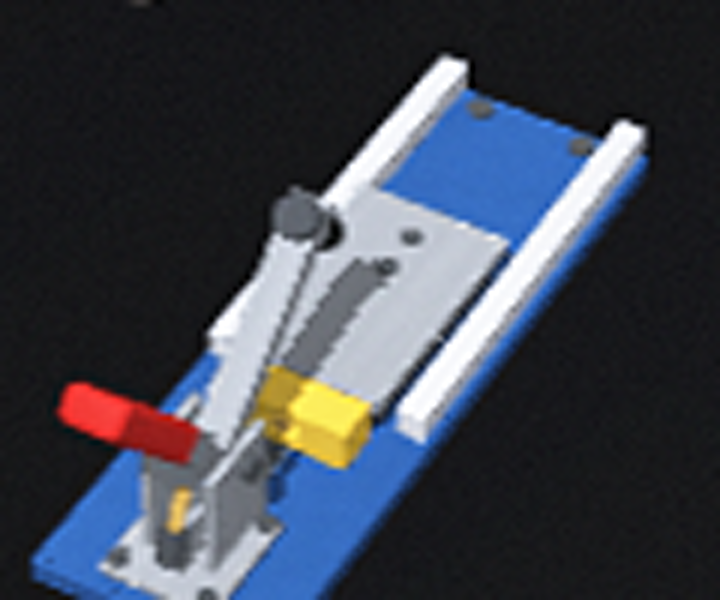

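View pics/crop2.png

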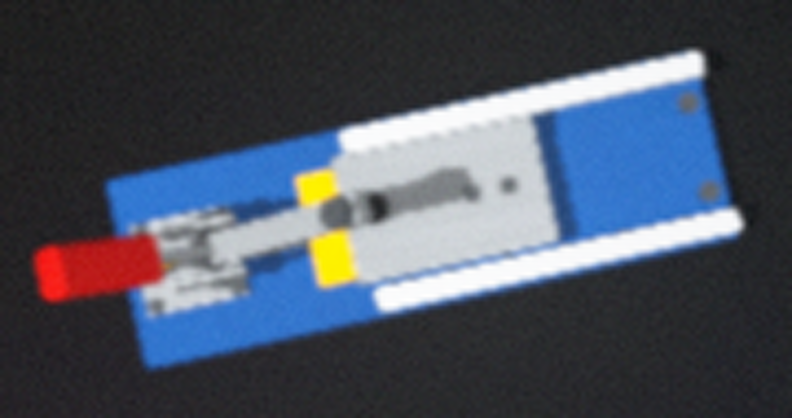

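Both pictures show the pad's front edge flush against both halves of the yellow stop (crop around (340,230)), parallel to it, and the clamp still open. The pad is home. Next I'll move over the handle, tips higher than the grip.

```bash
python3 st.py; python3 -m handwheel '[[[0,0,-2,0,0,0],[4.65,0,0,0,0,0],[4.65,0,0,0,0,0],[4.65,0,0,0,0,0],[4.65,0,0,0,0,0],[4.65,0,0,0,0,0],[4.65,0,0,0,0,0],[4.65,0,0,0,0,0],[4.65,0,0,0,0,0],[4,0,0,0,0,0],[0,0,0,0,0,0],[0,0,0,0,0,0]]]' 0; python3 st.py
python3 - <<'E'
from h import *
c=r.capture('side')
im=c['img'][175:325,250:410]
cv2.imwrite('pics/side3.png',cv2.cvtColor(cv2.resize(im,(640,600),interpolation=cv2.INTER_CUBIC),cv2.COLOR_RGB2BGR))
E
```

```text
t 9.5 jig xy -0.2261310526966738 -0.0009424951173460406 z 0.34466144279953276
tool x [-0.2267  0.974   0.0008] y [ 0.974   0.2267 -0.    ] z [-0.0002  0.0008 -1.    ]
F jig 0.3258884290497768 -0.1918439207448615 0.10726737378248587 gap 0.002639482999310414
xaxis deg 103.1016403553598 want 103.02848773531382 [ 0.6344  0.6239 -0.4437  1.6296  0.3105  0.9591  0.3127]
time_s: 11.0
eef_pos: [0.477, 0.1359, 0.3648]
orientation: [1.954, 2.46, -0.0]
contact_force: [0.2, 0.5, 0.2]
finger_gap: -0.001
finger_force: 0.0
t 11.0 jig xy 0.18506236455291747 -0.0004577648557301366 z 0.3647851782566112
tool x [-0.2265  0.974  -0.0004] y [ 0.974   0.2265 -0.    ] z [ 0.     -0.0004 -1.    ]
F jig 0.445923616071707 -0.33794375745626304 0.1578579733604552 gap -0.000518212790593109
xaxis deg 103.08820355134414 want 103.02848773531382 [ 0.0345  0.4156 -0.5554  1.9538  0.2877  0.8501 -0.4464]
```

View pics/side3.png

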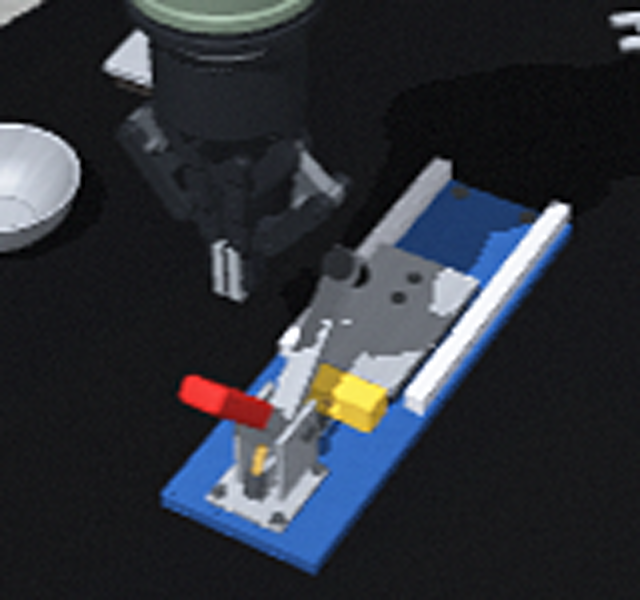

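The closed tips at (228,295) stand above and clamp-side of the red grip at (225,400), clear of it. I'll descend and approach normal to the grip until contact.

```bash
python3 -m handwheel '[[[0,0,2.5,0,0,0],[0,0,2.2,0,0,0],[0,0,0,0,0,0]]]' 0; python3 st.py|grep -v tool; python3 -m handwheel '[[[0.3,0,0.25,0,0,0],[0.3,0,0.25,0,0,0],[0.3,0,0.25,0,0,0],[0.2,0,0.15,0,0,0],[0.1,0,0.1,0,0,0]]]' 0; python3 st.py|grep -v tool
```

```text
time_s: 11.42
eef_pos: [0.4771, 0.1349, 0.3167]
orientation: [-1.956, -2.457, 0.003]
contact_force: [0.4, 0.4, 0.1]
finger_gap: -0.004
finger_force: 0.0
t 11.425 jig xy 0.1840791393239418 -0.00033383963286421546 z 0.31674943955366747
F jig 0.26639257291632323 -0.4752989468638599 0.12878943053949088 gap -0.0036339076372310067
xaxis deg 102.96676356959078 want 103.02848773531382 [ 0.0039  0.4862 -0.5217  1.996   0.3484  0.7494 -0.5005]
time_s: 12.05
eef_pos: [0.4747, 0.1476, 0.308]
orientation: [1.955, 2.459, 0.0]
contact_force: [-1.6, -1.9, 9.2]
finger_gap: -0.004
finger_force: 3.4
t 12.05 jig xy 0.1969874359918403 -0.0008511509904412124 z 0.30797116136057506
F jig -1.4523077133635045 1.9410773146393114 9.178393089681423 gap -0.004029554581203071
xaxis deg 103.02670741333893 want 103.02848773531382 [-0.0287  0.5009 -0.5144  2.0005  0.3632  0.7293 -0.5377]
```

```bash
python3 -m handwheel '[[[0.33,0,0.26,0,0,0],[0.33,0,0.26,0,0,0],[0.32,0,0.3,0,0,0],[0.31,0,0.3,0,0,0]]]' 0; python3 st.py|grep F; python3 -m handwheel '[[[0.29,0,0.31,0,0,0],[0.29,0,0.32,0,0,0],[0.26,0,0.34,0,0,0],[0.26,0,0.35,0,0,0]]]' 0; python3 st.py|grep -v tool
```

```text
time_s: 12.55
eef_pos: [0.4719, 0.16, 0.2967]
orientation: [1.955, 2.458, 0.0]
contact_force: [0.6, -2.3, 5.4]
finger_gap: 0.0
finger_force: 3.4
F jig -2.374476294117806 -0.05248130826143126 5.379443687617196 gap 4.5583017788492535e-05
time_s: 13.05
eef_pos: [0.4693, 0.1707, 0.2831]
orientation: [1.955, 2.459, -0.0]
contact_force: [2.2, -3.8, 2.3]
finger_gap: -0.003
finger_force: 2.1
t 13.05 jig xy 0.2207261061607617 -0.0008212157409175363 z 0.2831411226744005
F jig -4.175467460094281 -1.2933817288170957 2.29372626278646 gap -0.0027048651720700343
xaxis deg 103.00941817979034 want 103.02848773531382 [-0.0963  0.543  -0.4913  2.0117  0.3985  0.6803 -0.6151]
```

```bash
python3 -m handwheel '[[[0.22,0,0.36,0,0,0],[0.22,0,0.36,0,0,0],[0.2,0,0.38,0,0,0],[0.2,0,0.39,0,0,0]]]' 0; python3 st.py|grep F; python3 -m handwheel '[[[0.16,0,0.39,0,0,0],[0.16,0,0.4,0,0,0],[0.12,0,0.41,0,0,0],[0.12,0,0.41,0,0,0]]]' 0; python3 st.py|grep -v tool
```

```text
time_s: 13.55
eef_pos: [0.4672, 0.1793, 0.2681]
orientation: [-1.955, -2.459, -0.0]
contact_force: [0.3, 0.2, -0.1]
finger_gap: 0.001
finger_force: 0.2
F jig 0.1583557857957486 -0.3330301749928033 -0.08415982352571616 gap 0.0005592843580767962
time_s: 14.05
eef_pos: [0.4661, 0.1845, 0.252]
orientation: [-1.955, -2.459, 0.0]
contact_force: [0.7, -0.7, 0.2]
finger_gap: 0.001
finger_force: 0.0
t 14.05 jig xy 0.23486677433300698 -0.0007438923405805452 z 0.25201180825109154
F jig -0.8403651268529747 -0.4821075512340203 0.22132697876636848 gap 0.0012394991101375063
xaxis deg 103.02213150974232 want 103.02848773531382 [-0.1522  0.5958 -0.4571  2.0243  0.4418  0.6176 -0.6795]
```

No contact any more, so the handle seems to have snapped shut on its own. I'll lift away and look.

```bash
python3 -m handwheel '[[[0,0,-3,0,0,0],[0,0,-5,0,0,0],[0,0,-5,0,0,0],[0,-5,0,0,0,0],[0,-5,0,0,0,0],[0,-5,0,0,0,0],[0,0,0,0,0,0],[0,0,0,0,0,0],[0,0,0,0,0,0]]]' 0; python3 st.py | grep F
python3 - <<'E'
from h import *
c=r.capture('side')
im=c['img'][195:315,270:410]
cv2.imwrite('pics/side4.png',cv2.cvtColor(cv2.resize(im,(700,600),interpolation=cv2.INTER_CUBIC),cv2.COLOR_RGB2BGR))
E
sed -i 's/crop2/crop3/' jig.py; python3 jig.py
```

```text
time_s: 15.18
eef_pos: [0.3207, 0.1509, 0.3822]
orientation: [-1.955, -2.458, -0.001]
contact_force: [0.2, -0.7, -0.4]
finger_gap: 0.0
finger_force: 0.0
F jig -0.698550171420079 -0.03461220285149574 -0.4350186657635772 gap 0.00045717443818023756
blue ((510.4886474609375, -10.3607177734375), (108.48787689208984, 334.6108703613281), 13.014453887939453)
white ((512.8672485351562, -20.368072509765625), (98.68865203857422, 305.19927978515625), 13.029925346374512)
axis [-0.2252  0.9743] deg 103.01444 origin [ 0.5184 -0.0445]
yellow x [0.0786 0.0797 0.0884 0.097  0.0987] y [-0.0297  0.0085  0.0298]
red z.13 x [0.1892 0.2219 0.2553] y [-0.0089  0.0057  0.0194]
pad 0.69 [-0.0307 -0.0284  0.0191  0.0743  0.0778] [-0.0366 -0.035  -0.0012  0.0322  0.034 ]
pad 0.44 [-0.1277 -0.1202  0.0781  0.2497  0.2713] [-0.0516 -0.048   0.0007  0.0504  0.0541]
```

View pics/side4.png

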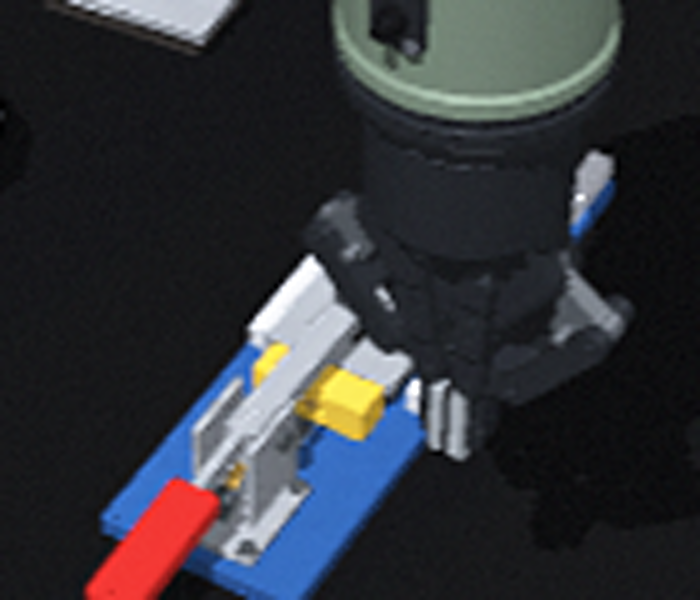

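The handle (150,540) and the arm (300,370) are both level, so the clamp is shut. The pad is still at the stop and the gripper is in free air.

```bash
python3 -c "
from workcell import r
print(r.hand_in())"
```

```text
the job is handed in; nothing more can be done
None
```

The job is handed in: the pad is home against the yellow stop, the clamp snapped shut over it, and the robot is clear. The highest wrist-force readings were about 17 N on the pad and 9 N on the handle. The pin and the arm's force on the pad were judged only from the pictures, and no verdict came back.

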